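Uncover the mini doughnut and hold it up in the tongs

TASK

Take the clear dome off the coaster and stand it gently, right way up, on the bare desk. Then pick up the kitchen tongs, close their jaws on the mini doughnut and lift it at least 10 cm above the desk, never touching it with the gripper itself; finish holding it there still, the doughnut in the tongs and the tongs in the gripper. Leave the coaster, mug, bell, tin and clipboard where they are.

Things in the scene. Friction and masses are not known exactly. Their poses are not given: they have to be found in the camera images.
- coaster: round coaster of pale wood, 115 mm across and 10 mm thick, flat on the desk; loose; on the left or on the right of the work area, the tongs on the other side. Origin at the centre of its underside, z up
- dome: clear dome (upside-down cup, open below) with a wooden knob on top, standing on the coaster over the doughnut; about 0.2 kg. 96 mm outside and 90 mm inside diameter, its wall upright for the lower 48 mm, then a rounded shoulder up to a flat top 52 mm across at 72 mm; 104 mm tall with the knob. Origin at the centre of its lower rim, z up along its axis
- dome_knob (a point): middle of the dome's brown wooden knob, 92 mm above the dome's rim: a round head 26 mm across, from 13 to 32 mm above the dome's flat top, on a 17 mm neck
- doughnut_center (a point): middle of the mini jam doughnut (brown, with a pale belt and white icing), half-way up: round, 44 mm across, 32 mm high, with a flat foot and an upright belt from 11 to 19 mm above the foot; about 35 g, rigid; it sits on the coaster under the dome, up to 8 mm off the dome's axis. z up
- tongs_grip (a point): point midway between the tongs' two black grips, half-way up (13 mm above the desk as they lie), near the balance point. x points from the pin (90 mm behind) to the jaws, y to the left arm, z up. The grips run from 40 mm behind to 40 mm ahead; they measure 54 mm across here when open, 38 mm when the jaws are 44 mm apart: the jaws close 2 mm for each mm the grips are squeezed
- tongs_jaws (a point): middle between the two coral-red jaw tips of the tongs, half-way up, 92 mm ahead of tongs_grip on the tongs' axis (same axes). The jaws are cupped, 26 mm tall, 34 mm long (17 mm before and behind this point), 78 mm apart inside at the middle when open and 65 mm at their rear ends
- tongs_left: the arm of the tongs on their left (+y) side, with its grip and jaw; origin on the pin at the lower edge
- tongs_right: the arm of the tongs on their right (-y) side, with its grip and jaw; origin on the pin at the lower edge
- tongs: spring kitchen tongs, 205 mm long, 0.125 kg, lying open on the desk on the edges of their two arms, which lie side by side and are 26 mm tall. Origin at the arms' lower edge, 13 mm below tongs_grip, same axes. The arms turn evenly about the pin against a spring and spring open when let go; squeezing the grips takes 2.5 N at first, 5 N when the jaws are 44 mm apart
- mug: coral ceramic mug, 82 mm across, 92 mm tall, its handle reaching 37 mm further to its +y; a bystander. Origin at the centre of its underside
- bell: chrome desk bell on a black foot, 84 mm across, 61 mm tall; a bystander. Origin at the centre of its underside
- tin: silver aluminium tin with a hinged lid, shut, 88 mm (x) by 123 mm (y), 52 mm tall; a bystander. Origin at the centre of its underside
- clipboard_edge (a point): middle of the near long edge of a clear acrylic clipboard, half-way up; the board is 160 mm (towards its +x from here) by 230 mm (y), 4 mm thick, with a steel spring clip 20 mm high at its +y end and a sheet of paper, flat on the desk beyond the work; a bystander
There are look-alikes about, which are no part of the job. Several things have the shape of the coaster; the one meant has the colours described above. Of the things that look like the tongs, take the one that is farthest from the robot's base at the start.

How it is judged:
By the outcome, as a careful person would: the job done as asked, in the order asked, and still so for the second after the job is handed in, while the arm keeps its last pose, push and grip.
It also fails if it takes over 64 s, if anything falls off the work surface, if the arm or the gripper's body presses on something with over 40 N, if the wrist force passes 120 N, or if a joint passes its speed limit or range.

ROBOT

A 6-joint arm with a two-finger parallel gripper is mounted at the origin on the work surface. World frame = base frame: x ahead of the robot, y to its left, z up, the work surface at z = 0. Lengths are in m, angles in degrees, forces in N, time in s.
With the tool pointing down it reaches from about 0.35 to 0.875 m from the base axis. Payload 4.2 kg.
Tool frame: the origin (TCP) lies at the very end of the fingers, on their centre line; the grasp point (between the pads) lies 19 mm behind it; z points along the fingers, y is the line along which they close (so a half turn about z gives the same grasp; the last joint's range is limited). The gripper opens to 87 mm and grips with 3 to 60 N. Pads are 19 mm wide; open, the fingers measure 117 mm over their backs; the gripper's body (75 mm by 190 mm) begins 51 mm behind the grasp point.
Start: joints at [78.3, 22.042, 0.453, 0, -68.411, -14.817], TCP at [0.279, 0.559, 0.223] pointing down, gripper open.
Joint ranges: [-179.83, 179.83], [-69.29, 118.12], [-61.27, 80.66], [-181.25, 117.63], [-171.15, -9.14], [-177.46, 177.46]. Speed limits (degrees/s): [159.86, 159.86, 180, 180, 180, 180].

INTERFACE

Orientations are given as a 3x3 rotation matrix whose columns are the frame's x, y, z axes.
In Python, from station import monitor, cams, ticket gives the robot as it stands.
- The arm moves only by the tool drive_tool, never from a script. Its argument "moves" is a list of rows, each an object with "delta_pos": the shift along the tool's x, y, z in mm, a list of three; "turn": the turn about the tool's z in rad; "claw": the opening, from 0 (shut) to 1 (fully open). A call has 1 to 12 rows; each row shifts and turns the commanded pose from where the row before left it, along the tool's axes as they then stand; what a row does not reach is not made up. A row lasts 1/8 s, in which the tool goes at most 62.5 mm and 10.7 degrees, less where a joint would pass 70% of its speed; a pose out of reach is approached as far as the arm can. A call is refused whole if a number of a shift passes 62.5 or a number of a turn 0.188, either way. A call with a gripper value outside its range is refused whole. The fingers move at their own pace and stop on an object; the grip force is fixed at half the most. Time passes only in rows, so rows that do not move let the fingers close. It gives the time, the measured TCP pose, the force, the opening and the grip force at its end, in the units of the state.
- monitor.sense(): the state, without advancing time (a new reading comes with each control period).
- cams.capture(name): name is "scene" or "side" or "wrist"; returns a dict with "color" (420x560x3 uint8, red, green, blue), "range_z" (420x560 float32, m along the optical axis (not along the pixel's ray), 0 where there is no reading), "vertical_fov" (degrees; the focal length in pixels is half the picture's height over the tangent of half this angle, whatever the lens; pixels are square), "cx", "cy" (the principal point, pixels), "extrinsics" (4x4, takes a point from camera to world coordinates). Camera axes: x right, y down, z forward; pixel columns grow to the right and rows downward; lengths in m; the calibration is good to about 2 mm. A picture is of the moment at which its call begins.
- ticket.finish_job(): hands the job in; it is judged then, once.
The state is a dict: "time_s": time; "joints": joint angles; "joint_velocities": joint speeds; "effort": joint torques, N m; "tcp_pos": TCP position; "ee_rot": TCP orientation; "wrist_force": force on the tool from outside, world axes, zero at the start; "moment": the same for the moment, N m; "gripper_width": opening from 0.0 (shut) to 1.0 (fully open); "gripper_force": force on a finger pad.
Only numpy, scipy, OpenCV 4.12 (cv2) and the standard library are available. Lean on these libraries where they do the work, as an engineer would, in place of code of your own. Each camera call takes 0.05 s, during which the arm holds its last target. There are 200 camera calls.

## Working session

There is one attempt and no reset: what is moved stays moved. The work goes in short steps, Python scripts to look and compute and a tool call to move; the robot and the scene stay as the last step left them, time stands still between calls to the robot, and variables do not carry over. Pictures are saved under pics/ and viewed, at most 13 in all, crops included, and the job is handed in when it is done.

Besides the shell and the picture viewer there is one more tool, called after "Request:" as name([rows], argument=value, ...), one row to a line, values as JSON. drive_tool: Moves the arm, as the interface text tells. Its arguments: {"type":"object","properties":{"moves":{"type":"array","items":{"type":"object","properties":{"delta_pos":{"type":"array","items":{"type":"number"}},"turn":{"type":"number"},"claw":{"type":"number"}}}}},"required":["moves"]}

```bash
ls; mkdir -p pics; cat > h.py <<'E'
import numpy as np, cv2, pickle
from station import monitor, cams, ticket
def cap(n):
    d=cams.capture(n); pickle.dump(d,open(f'{n}.pkl','wb')); return d
def load(n): return pickle.load(open(f'{n}.pkl','rb'))
def pts(d):
    f=d['color'].shape[0]/2/np.tan(np.radians(d['vertical_fov'])/2)
    v,u=np.mgrid[:420,:560]; z=d['range_z']
    P=np.stack([(u-d['cx'])/f*z,(v-d['cy'])/f*z,z],-1)
    T=np.array(d['extrinsics']); return P@T[:3,:3].T+T[:3,3]
def ray(d,u,v,h):
    f=d['color'].shape[0]/2/np.tan(np.radians(d['vertical_fov'])/2)
    T=np.array(d['extrinsics']); r=T[:3,:3]@np.array([(u-d['cx'])/f,(v-d['cy'])/f,1]); o=T[:3,3]
    return o+r*(h-o[2])/r[2]
def save(img,name,s=1):
    cv2.imwrite('pics/'+name,cv2.resize(img[...,::-1],None,fx=s,fy=s,interpolation=cv2.INTER_CUBIC))
E
python3 - <<'E'
from h import *
for n in('scene','side'):
    d=cap(n); save(d['color'],n+'0.png',1.4); print(n,np.round(d['extrinsics'],3).tolist(),d['vertical_fov'])
print(monitor.sense())
E
```

```text
pics
scene [[-0.812, 0.326, -0.484, 1.115], [0.583, 0.468, -0.664, 0.911], [0.01, -0.821, -0.57, 0.814], [0.0, 0.0, 0.0, 1.0]] 53.27266183512939
side [[0.771, -0.44, 0.461, -0.086], [-0.637, -0.532, 0.558, -0.635], [0.0, -0.724, -0.69, 0.948], [0.0, 0.0, 0.0, 1.0]] 51.62378447237386
{'time_s': 0.1, 'joints': array([ 7.83033450e+01,  2.20872577e+01,  3.86577390e-01, -2.56204586e-02,
       -6.84125444e+01, -1.48167231e+01]), 'joint_velocities': array([-0.07258876, -0.08973351,  0.23518149,  0.07089414, -0.04353106,
       -0.1155391 ]), 'effort': array([ 3.57885083e-04, -3.91692209e+01,  1.87936825e+01,  4.23190579e+00,
        1.34828841e-02, -7.27846327e-05]), 'tcp_pos': array([0.27874243, 0.55878071, 0.22155167]), 'ee_rot': array([[ 8.94756557e-01, -4.46553525e-01, -8.07778817e-04],
       [-4.46554244e-01, -8.94754649e-01, -1.85078005e-03],
       [ 1.03708501e-04,  2.01671464e-03, -9.99997961e-01]]), 'wrist_force': array([-0.49840846, -0.77725479, -0.2407216 ]), 'moment': array([ 0.03190525, -0.02244223,  0.02172997]), 'gripper_force': 0.0, 'gripper_width': 1.000044968620148}
```

View pics/scene0.png

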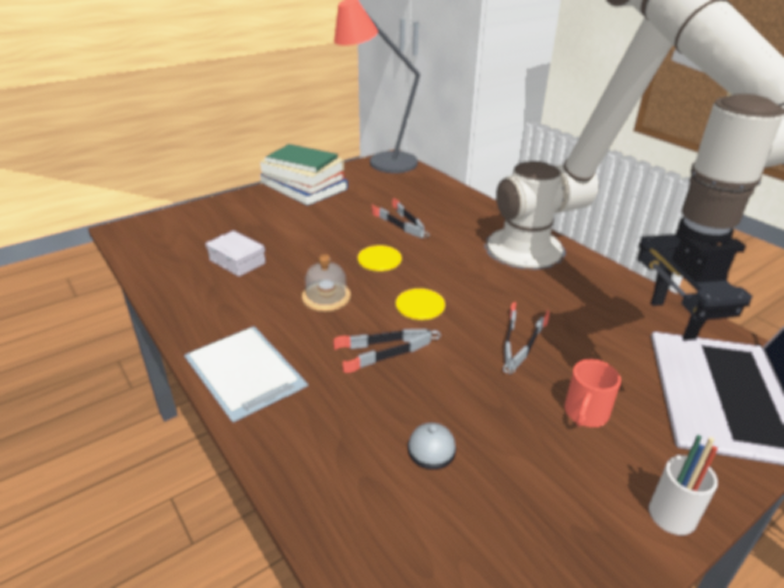

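View pics/side0.png

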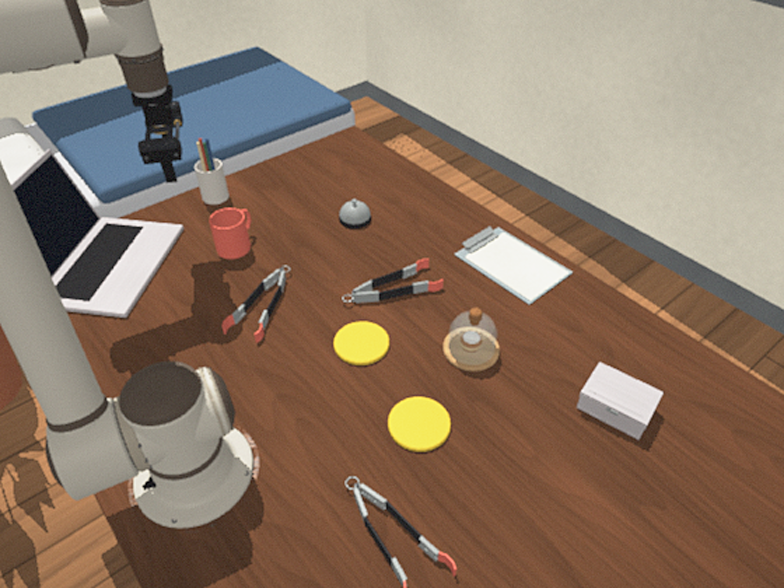

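Scene view: tongs candidates at (390,348), (525,340) and (400,218). Of these, (390,348) looks farthest from the base, and it is at (395,283) in the side view. The pale wood coaster with the dome is at (326,295), side (472,348). The discs at (420,304) and (380,258) are yellow, so they are look-alikes.

```bash
python3 - <<'E'
from h import *
d=load('side'); save(d['color'][175:275,235:365],'crop1.png',6)
for n,uv in(('A',(282,202)),('B',(184,214)),('C',(285,375))): p=ray(d,*uv,.013); print(n,p.round(3),np.hypot(*p[:2]).round(3))
for n in('scene','side'):
    d=load(n);P=pts(d);c=d['color'].astype(int)
    # knob: depth points near
    hsv=cv2.cvtColor(d['color'],cv2.COLOR_RGB2HSV)
    g=ray(d,*((339,224) if n=='side' else (232,186)),.1); print(n,'knob guess',g.round(4))
    m=(np.hypot(P[...,0]-g[0],P[...,1]-g[1])<.08)&(d['range_z']>0)
    for lo,hi in((.005,.015),(.015,.05),(.05,.08),(.088,.13)):
        k=m&(P[...,2]>lo)&(P[...,2]<hi)
        if k.sum(): q=P[k]; print(lo,k.sum(),q.mean(0).round(4),((q.min(0)+q.max(0))/2).round(4),(q.max(0)-q.min(0)).round(3))
    a=np.array([.0,0,0])+ray(load('side'),282,202,.013)
    k=(np.hypot(P[...,0]-a[0],P[...,1]-a[1])<.14)&(P[...,2]>.01)&(P[...,2]<.04)
    red=k&(hsv[...,1]>120)&(c[...,0]>150)&(c[...,1]<130)
    print('tongs pts',k.sum(),'red',red.sum())
    nn,lab,st,ce=cv2.connectedComponentsWithStats(red.astype(np.uint8))
    for i in range(1,nn):
        if st[i,4]>8: q=P[lab==i]; print('red',st[i,4],np.round(ce[i],1),q.mean(0).round(4),q.min(0).round(3),q.max(0).round(3))
    for nm,uvs,h in((('all',None,0)),):
        q=P[k]; print(q.min(0).round(3),q.max(0).round(3))
E
```

```text
A [0.567 0.134 0.013] 0.582
B [0.299 0.285 0.013] 0.413
C [ 0.208 -0.304  0.013] 0.369
scene knob guess [ 0.5598 -0.1081  0.1   ]
0.005 180 [ 0.5813 -0.0768  0.0095] [ 0.5663 -0.0956  0.01  ] [0.111 0.097 0.01 ]
0.015 252 [ 0.5826 -0.0726  0.0329] [ 0.5675 -0.0913  0.0326] [0.091 0.073 0.035]
0.05 358 [ 0.5769 -0.0822  0.0679] [ 0.5682 -0.1019  0.065 ] [0.089 0.093 0.03 ]
0.088 66 [ 0.5669 -0.0996  0.1057] [ 0.5659 -0.1004  0.1019] [0.026 0.025 0.026]
tongs pts 668 red 106
red 51 [243.3 243.1] [0.6329 0.0733 0.0191] [0.618 0.067 0.01 ] [0.65  0.081 0.028]
red 55 [250.2 260.1] [0.6565 0.1485 0.0191] [0.64 0.14 0.01] [0.671 0.154 0.029]
[0.433 0.054 0.01 ] [0.671 0.18  0.029]
side knob guess [ 0.5692 -0.1042  0.1   ]
0.005 252 [ 0.5407 -0.1275  0.0089] [ 0.5611 -0.109   0.0099] [0.11  0.116 0.01 ]
0.015 280 [ 0.5349 -0.1325  0.0328] [ 0.5533 -0.1183  0.0324] [0.079 0.078 0.035]
0.05 568 [ 0.5475 -0.1224  0.0692] [ 0.5594 -0.1099  0.0651] [0.09  0.093 0.03 ]
0.088 91 [ 0.5598 -0.1118  0.107 ] [ 0.5619 -0.1104  0.102 ] [0.025 0.022 0.027]
tongs pts 499 red 65
red 31 [301.5 187.1] [0.6579 0.1433 0.0189] [0.644 0.136 0.01 ] [0.671 0.148 0.027]
red 34 [310.6 202.7] [0.6289 0.0686 0.0201] [0.616 0.062 0.012] [0.647 0.079 0.03 ]
[0.442 0.062 0.01 ] [0.671 0.178 0.03 ]
```

View pics/crop1.png

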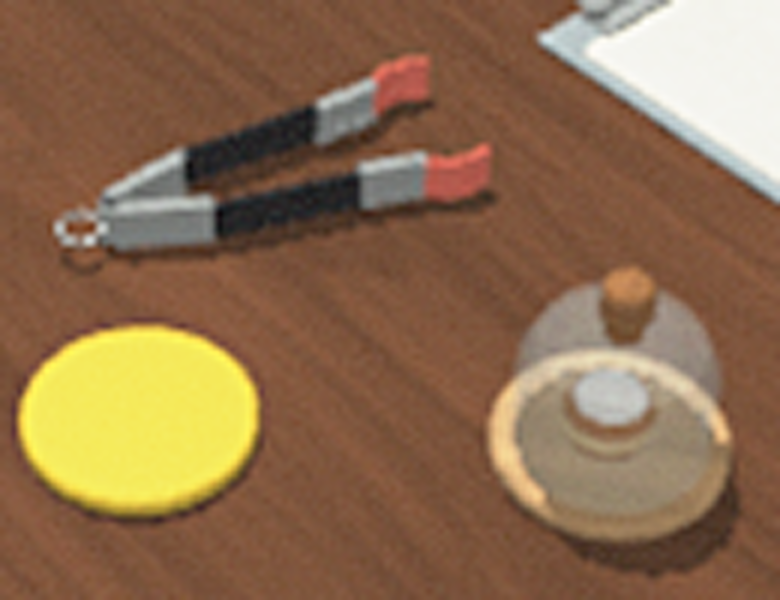

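Crop: the tongs with coral jaws (jaw tips at (400,85) and (460,172)) are 0.58 m from the base, the farthest of the three. The dome, with knob at (628,300), stands on the pale wood coaster over the doughnut at (612,405). Now I'll move above the knob.

Request:
drive_tool([
  {"delta_pos": [30, 25, 0], "claw": 1},
  {"delta_pos": [31, 26, 0], "claw": 1},
  {"delta_pos": [31, 26, 0], "claw": 1},
  {"delta_pos": [31, 26, 0], "claw": 1},
  {"delta_pos": [31, 26, 0], "claw": 1},
  {"delta_pos": [31, 26, 0], "claw": 1},
  {"delta_pos": [31, 26, 0], "claw": 1},
  {"delta_pos": [31, 26, 0], "claw": 1},
  {"delta_pos": [31, 26, 0], "claw": 1},
  {"delta_pos": [31, 26, 0], "claw": 1},
  {"delta_pos": [31, 26, 0], "claw": 1},
  {"delta_pos": [31, 26, 0], "claw": 1},
])

```text
invalid input
```

Request:
drive_tool([
  {"delta_pos": [31, 26, 0], "claw": 1},
  {"delta_pos": [31, 26, 0], "claw": 1},
  {"delta_pos": [31, 26, 0], "claw": 1},
  {"delta_pos": [31, 26, 0], "claw": 1},
  {"delta_pos": [31, 26, 0], "claw": 1},
  {"delta_pos": [26, 26, 0], "claw": 1},
  {"delta_pos": [0, 0, 0], "claw": 1},
  {"delta_pos": [0, 0, 0], "claw": 1},
])

```text
invalid input
```

```bash
python3 - <<'E'
from h import *
s=monitor.sense(); print(s['time_s'],s['tcp_pos'],s['ee_rot'].round(4).tolist(),s['joints'].round(1))
d=cap('wrist'); save(d['color'],'w1.png',1.4); print(np.round(d['extrinsics'],3).tolist())
for n in('scene','side'):
    P=pts(load(n)); m=(P[...,2]>.003)&(P[...,0]>.15)&(P[...,0]<.9)&(abs(P[...,1])<.6)&(P[...,2]<.15)
    nn,lab,st,_=cv2.connectedComponentsWithStats(m.astype(np.uint8))
    for i in range(1,nn):
        if st[i,4]>60: q=P[lab==i]; print(n,q.min(0).round(3),q.max(0).round(3))
P=pts(d);m=(P[...,2]>.095)&(P[...,2]<.125)&(d['range_z']>.0)&(np.hypot(P[...,0]-.565,P[...,1]+.105)<.04)
q=P[m]; print(m.sum(),q.min(0),q.max(0),(q.min(0)+q.max(0))/2)
E
```

```text
0.1 [0.27874243 0.55878071 0.22155167] [[0.8948, -0.4466, -0.0008], [-0.4466, -0.8948, -0.0019], [0.0001, 0.002, -1.0]] [ 78.3  22.1   0.4  -0.  -68.4 -14.8]
[[-0.446, -0.864, -0.232, 0.343], [-0.895, 0.432, 0.113, 0.526], [0.003, 0.258, -0.966, 0.383], [0.0, 0.0, 0.0, 1.0]]
scene [ 0.194 -0.6    0.003] [ 0.373 -0.555  0.107]
scene [ 0.15  -0.44   0.003] [ 0.233 -0.18   0.03 ]
scene [ 0.59  -0.451  0.003] [ 0.73  -0.308  0.057]
scene [ 0.307 -0.238  0.003] [ 0.421 -0.096  0.015]
scene [ 0.474 -0.228  0.003] [ 0.622 -0.047  0.115]
scene [ 0.344 -0.006  0.003] [0.459 0.109 0.015]
scene [0.199 0.191 0.003] [0.409 0.349 0.029]
scene [ 0.749 -0.093  0.003] [0.9   0.145 0.02 ]
scene [0.429 0.067 0.003] [0.671 0.18  0.029]
scene [0.246 0.456 0.003] [0.423 0.538 0.095]
scene [0.15  0.519 0.003] [0.24  0.6   0.019]
scene [0.618 0.368 0.003] [0.693 0.444 0.062]
side [0.608 0.358 0.003] [0.687 0.455 0.06 ]
side [0.309 0.449 0.003] [0.45  0.584 0.094]
side [ 0.745 -0.097  0.003] [0.9   0.142 0.022]
side [0.15  0.516 0.003] [0.244 0.6   0.016]
side [0.442 0.061 0.003] [0.671 0.178 0.03 ]
side [0.195 0.187 0.003] [0.408 0.347 0.028]
side [ 0.506 -0.167  0.003] [ 0.618 -0.022  0.115]
side [ 0.343 -0.011  0.003] [0.456 0.103 0.015]
side [ 0.614 -0.453  0.003] [ 0.763 -0.297  0.055]
side [ 0.305 -0.234  0.003] [ 0.42  -0.119  0.015]
side [ 0.15  -0.414  0.003] [ 0.23  -0.179  0.03 ]Traceback (most recent call last):
  File "<stdin>", line 10, in <module>
    return umr_minimum(a, axis, None, out, keepdims, initial, where)
ValueError: zero-size array to reduction operation minimum which has no identity
```

View pics/w1.png

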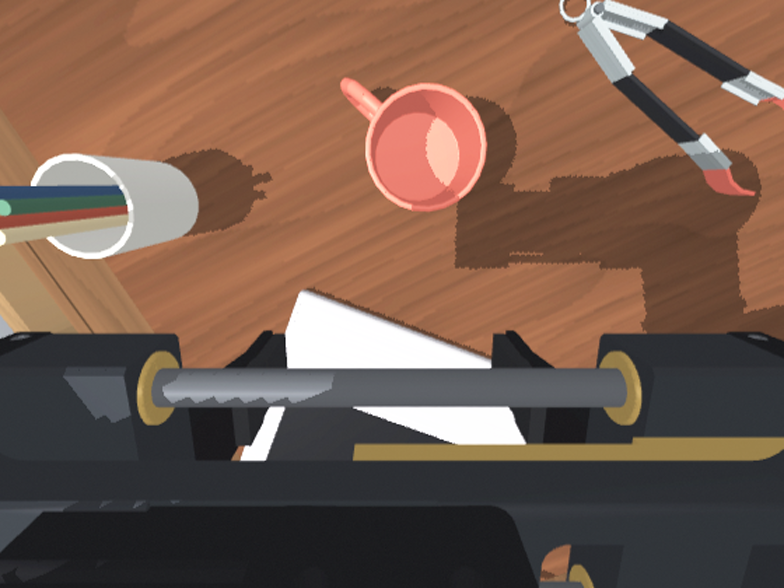

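The wrist view still shows the start pose: mug at (425,145), tongs B at upper right. The calls were refused, probably because "turn" was missing.

Request:
drive_tool([
  {"delta_pos": [30, 25, 0], "turn": 0, "claw": 1},
  {"delta_pos": [31, 26, 0], "turn": 0, "claw": 1},
  {"delta_pos": [31, 26, 0], "turn": 0, "claw": 1},
  {"delta_pos": [31, 26, 0], "turn": 0, "claw": 1},
  {"delta_pos": [31, 26, 0], "turn": 0, "claw": 1},
  {"delta_pos": [31, 26, 0], "turn": 0, "claw": 1},
  {"delta_pos": [31, 26, 0], "turn": 0, "claw": 1},
  {"delta_pos": [31, 26, 0], "turn": 0, "claw": 1},
  {"delta_pos": [31, 26, 0], "turn": 0, "claw": 1},
  {"delta_pos": [31, 26, 0], "turn": 0, "claw": 1},
  {"delta_pos": [31, 26, 0], "turn": 0, "claw": 1},
  {"delta_pos": [31, 26, 0], "turn": 0, "claw": 1},
])

```text
time_s: 1.65
tcp_pos: [0.4723, 0.114, 0.2224]
ee_rot: [[0.895, -0.446, -0.0], [-0.446, -0.895, -0.0], [-0.0, 0.0, -1.0]]
wrist_force: [-0.8, 0.4, -0.4]
gripper_width: 1.001
gripper_force: 0.0
```

Request:
drive_tool([
  {"delta_pos": [24, 31, 0], "turn": 0, "claw": 1},
  {"delta_pos": [24, 31, 0], "turn": 0, "claw": 1},
  {"delta_pos": [24, 31, 0], "turn": 0, "claw": 1},
  {"delta_pos": [22, 31, 0], "turn": 0, "claw": 1},
  {"delta_pos": [16, 28, 0], "turn": 0, "claw": 1},
  {"delta_pos": [0, 0, 0], "turn": 0, "claw": 1},
  {"delta_pos": [0, 0, 0], "turn": 0, "claw": 1},
])

```text
time_s: 2.52
tcp_pos: [0.5025, -0.0696, 0.2224]
ee_rot: [[0.895, -0.447, -0.0], [-0.447, -0.895, 0.0], [-0.0, 0.0, -1.0]]
wrist_force: [0.9, 0.5, -0.2]
gripper_width: 0.999
gripper_force: 0.0
```

```bash
python3 - <<'E'
from h import *
d=cap('wrist'); save(d['color'],'w2.png',1.4)
s=monitor.sense(); print(s['time_s'],s['tcp_pos'],s['ee_rot'].round(4).tolist(),s['joints'].round(1))
P=pts(d);m=(P[...,2]>.092)&(P[...,2]<.125)&(d['range_z']>.1)&(np.hypot(P[...,0]-.565,P[...,1]+.105)<.04)
q=P[m]; print(m.sum(),q.min(0),q.max(0),(q.min(0)+q.max(0))/2)
v,u=np.nonzero(m);print(u.min(),u.max(),v.min(),v.max())
E
```

```text
2.575 [ 0.50258153 -0.06923123  0.22245178] [[0.895, -0.446, -0.0002], [-0.446, -0.895, 0.0001], [-0.0002, -0.0, -1.0]] [ 10.5  10.6 -15.8  -0.  -63.7  53. ]
642 [ 0.5522288  -0.12082913  0.10717723] [ 0.57733453 -0.09572565  0.11563894] [ 0.56478166 -0.10827739  0.11140809]
270 298 115 143
```

View pics/w2.png

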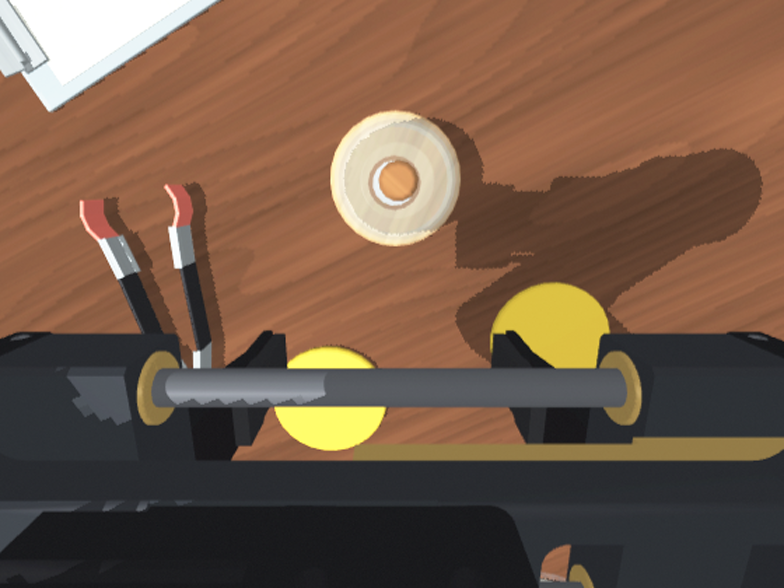

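The knob is at (398,180), world (0.565, -0.108). The tongs jaws are at (100,220) and (180,205). Moving over it, then down.

Request:
drive_tool([
  {"delta_pos": [30, 3, 0], "turn": 0, "claw": 1},
  {"delta_pos": [30, 3, 0], "turn": 0, "claw": 1},
  {"delta_pos": [13, 0, 10], "turn": 0, "claw": 1},
  {"delta_pos": [0, 0, 30], "turn": 0, "claw": 1},
  {"delta_pos": [0, 0, 30], "turn": 0, "claw": 1},
  {"delta_pos": [0, 0, 30], "turn": 0, "claw": 1},
  {"delta_pos": [0, 0, 20], "turn": 0, "claw": 1},
  {"delta_pos": [0, 0, 14], "turn": 0, "claw": 1},
  {"delta_pos": [0, 0, 0], "turn": 0, "claw": 1},
  {"delta_pos": [0, 0, 0], "turn": 0, "claw": 0.5},
  {"delta_pos": [0, 0, 0], "turn": 0, "claw": 0.35},
])

```text
time_s: 3.95
tcp_pos: [0.566, -0.1077, 0.0895]
ee_rot: [[0.895, -0.446, 0.002], [-0.446, -0.895, 0.0], [0.002, -0.001, -1.0]]
wrist_force: [0.9, -0.2, -0.3]
gripper_width: 0.854
gripper_force: 0.0
```

Request:
drive_tool([
  {"delta_pos": [0, 0, 0], "turn": 0, "claw": 0.32},
  {"delta_pos": [0, 0, 0], "turn": 0, "claw": 0.3},
  {"delta_pos": [0, 0, 0], "turn": 0, "claw": 0.25},
  {"delta_pos": [0, 0, 0], "turn": 0, "claw": 0.2},
  {"delta_pos": [0, 0, 0], "turn": 0, "claw": 0.2},
  {"delta_pos": [0, 0, 0], "turn": 0, "claw": 0.2},
])

```text
time_s: 4.7
tcp_pos: [0.5654, -0.1077, 0.0885]
ee_rot: [[0.895, -0.446, 0.0], [-0.446, -0.895, 0.0], [-0.0, -0.0, -1.0]]
wrist_force: [0.4, 0.2, 0.2]
gripper_width: 0.284
gripper_force: 30.0
```

Request:
drive_tool([
  {"delta_pos": [0, 0, -4], "turn": 0, "claw": 0.2},
  {"delta_pos": [0, 0, -10], "turn": 0, "claw": 0.2},
  {"delta_pos": [0, 0, -18], "turn": 0, "claw": 0.2},
  {"delta_pos": [0, 0, -18], "turn": 0, "claw": 0.2},
  {"delta_pos": [0, 0, -18], "turn": 0, "claw": 0.2},
  {"delta_pos": [0, 0, -12], "turn": 0, "claw": 0.2},
  {"delta_pos": [1, 16, 0], "turn": 0, "claw": 0.2},
  {"delta_pos": [2, 28, 0], "turn": 0, "claw": 0.2},
  {"delta_pos": [2, 30, 0], "turn": 0, "claw": 0.2},
  {"delta_pos": [3, 32, 0], "turn": 0, "claw": 0.2},
  {"delta_pos": [3, 32, 0], "turn": 0, "claw": 0.2},
  {"delta_pos": [3, 30, 0], "turn": 0, "claw": 0.2},
])

```text
time_s: 6.2
tcp_pos: [0.5011, -0.2657, 0.1676]
ee_rot: [[0.894, -0.447, -0.002], [-0.447, -0.894, 0.001], [-0.002, 0.0, -1.0]]
wrist_force: [0.2, -0.0, -1.6]
gripper_width: 0.285
gripper_force: 30.0
```

Request:
drive_tool([
  {"delta_pos": [0, 20, 0], "turn": 0, "claw": 0.2},
  {"delta_pos": [0, 8, 0], "turn": 0, "claw": 0.2},
  {"delta_pos": [0, 0, 20], "turn": 0, "claw": 0.2},
  {"delta_pos": [0, 0, 25], "turn": 0, "claw": 0.2},
  {"delta_pos": [0, 0, 20], "turn": 0, "claw": 0.2},
  {"delta_pos": [0, 0, 10], "turn": 0, "claw": 0.2},
  {"delta_pos": [0, 0, 5], "turn": 0, "claw": 0.2},
  {"delta_pos": [0, 0, 3], "turn": 0, "claw": 0.2},
  {"delta_pos": [0, 0, 2], "turn": 0, "claw": 0.2},
  {"delta_pos": [0, 0, 1], "turn": 0, "claw": 0.2},
  {"delta_pos": [0, 0, 1], "turn": 0, "claw": 0.2},
  {"delta_pos": [0, 0, 0], "turn": 0, "claw": 0.2},
])

```text
time_s: 7.7
tcp_pos: [0.4903, -0.2894, 0.0816]
ee_rot: [[0.895, -0.446, 0.0], [-0.446, -0.895, -0.0], [0.0, -0.0, -1.0]]
wrist_force: [0.2, -0.3, -2.5]
gripper_width: 0.284
gripper_force: 30.0
```

```bash
python3 - <<'E'
from h import *
d=cap('side'); save(d['color'][150:350,235:502],'s2.png',3)
s=monitor.sense(); print(s['time_s'],s['tcp_pos'],s['wrist_force'],s['gripper_force'],s['gripper_width'])
E
```

```text
7.75 [ 0.49037359 -0.28942437  0.08162004] [ 0.78574219 -0.08466377 -2.6681381 ] 29.999813313318953 0.2874072996077972
```

View pics/s2.png

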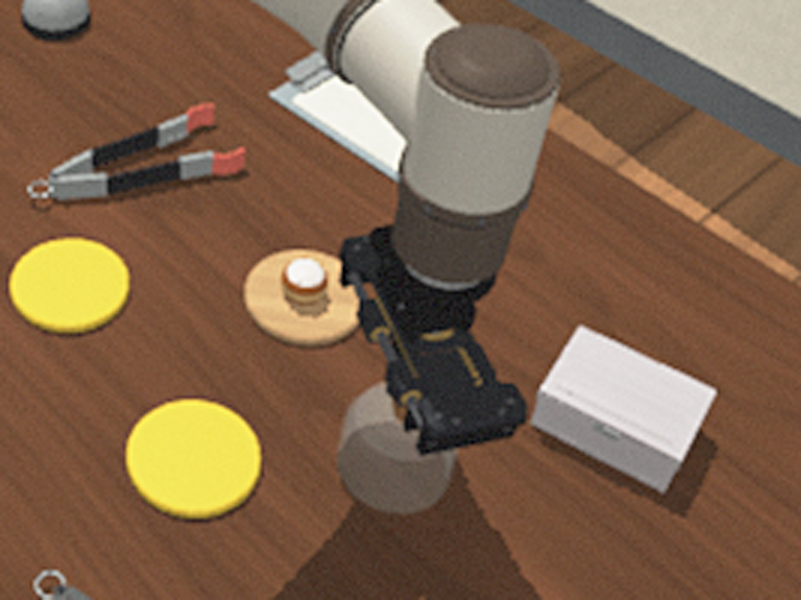

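The dome is held over bare desk at (400,450). The doughnut sits on the coaster at (305,275) and nothing else has moved. Easing the dome down the last 3 mm.

Request:
drive_tool([
  {"delta_pos": [0, 0, 1], "turn": 0, "claw": 0.2},
  {"delta_pos": [0, 0, 1], "turn": 0, "claw": 0.2},
  {"delta_pos": [0, 0, 0.5], "turn": 0, "claw": 0.2},
  {"delta_pos": [0, 0, 0], "turn": 0, "claw": 0.2},
])

```text
time_s: 8.25
tcp_pos: [0.4903, -0.2894, 0.079]
ee_rot: [[0.895, -0.446, -0.0], [-0.446, -0.895, 0.0], [-0.0, 0.0, -1.0]]
wrist_force: [-0.8, -0.5, -1.5]
gripper_width: 0.28
gripper_force: 30.0
```

Request:
drive_tool([
  {"delta_pos": [0, 0, 0.5], "turn": 0, "claw": 0.2},
  {"delta_pos": [0, 0, 0.5], "turn": 0, "claw": 0.2},
  {"delta_pos": [0, 0, 0], "turn": 0, "claw": 0.2},
])

```text
time_s: 8.62
tcp_pos: [0.4905, -0.2894, 0.0785]
ee_rot: [[0.895, -0.446, 0.0], [-0.446, -0.895, -0.0], [0.0, 0.0, -1.0]]
wrist_force: [-1.9, 0.3, 2.5]
gripper_width: 0.281
gripper_force: 30.0
```

Request:
drive_tool([
  {"delta_pos": [0, 0, 0], "turn": 0, "claw": 0.35},
  {"delta_pos": [0, 0, 0], "turn": 0, "claw": 0.6},
  {"delta_pos": [0, 0, 0], "turn": 0, "claw": 1},
  {"delta_pos": [0, 0, 0], "turn": 0, "claw": 1},
  {"delta_pos": [0, 0, 0], "turn": 0, "claw": 1},
  {"delta_pos": [0, 0, -10], "turn": 0, "claw": 1},
  {"delta_pos": [0, 0, -30], "turn": 0, "claw": 1},
  {"delta_pos": [0, 0, -35], "turn": 0, "claw": 1},
  {"delta_pos": [0, 0, -35], "turn": 0, "claw": 1},
  {"delta_pos": [0, 0, -30], "turn": 0, "claw": 1},
])

```text
time_s: 9.88
tcp_pos: [0.4905, -0.2895, 0.2205]
ee_rot: [[0.895, -0.446, 0.002], [-0.446, -0.895, -0.001], [0.002, -0.0, -1.0]]
wrist_force: [1.1, -0.4, -0.4]
gripper_width: 0.996
gripper_force: 0.0
```

Request:
drive_tool([
  {"delta_pos": [-12, -28, 0], "turn": 0, "claw": 1},
  {"delta_pos": [-15, -34, 0], "turn": 0, "claw": 1},
  {"delta_pos": [-15, -35, 0], "turn": 0, "claw": 1},
  {"delta_pos": [-15, -35, 0], "turn": 0, "claw": 1},
  {"delta_pos": [-15, -35, 0], "turn": 0, "claw": 1},
  {"delta_pos": [-15, -33, 0], "turn": 0, "claw": 1},
  {"delta_pos": [0, 0, 0], "turn": 0, "claw": 1},
  {"delta_pos": [0, 0, 0], "turn": 0, "claw": 1},
])

```text
time_s: 10.88
tcp_pos: [0.5018, -0.0718, 0.2186]
ee_rot: [[0.895, -0.446, 0.001], [-0.446, -0.895, -0.0], [0.001, -0.0, -1.0]]
wrist_force: [0.3, 0.0, 0.3]
gripper_width: 0.998
gripper_force: 0.0
```

```bash
python3 - <<'E'
from h import *
d=cap('wrist'); s=monitor.sense(); print(s['time_s'],s['tcp_pos'])
P=pts(d); np.save('Pd.npy',P)
r=np.hypot(P[...,0]-.565,P[...,1]+.108)<.075
for lo,hi in((.005,.016),(.018,.032),(.032,.045),(.037,.05)):
    m=r&(P[...,2]>lo)&(P[...,2]<hi)
    if m.sum(): q=P[m]; print(lo,m.sum(),q.mean(0).round(4),((q.min(0)+q.max(0))/2).round(4),np.ptp(q,0).round(3))
E
```

```text
10.925 [ 0.50179801 -0.07212031  0.21842364]
0.005 5988 [ 0.5673 -0.1094  0.0095] [ 0.5653 -0.1082  0.009 ] [0.114 0.115 0.007]
0.018 102 [ 0.5643 -0.1051  0.0302] [ 0.5643 -0.1064  0.0298] [0.043 0.043 0.004]
0.032 1045 [ 0.5645 -0.1065  0.0392] [ 0.5646 -0.1065  0.0382] [0.04  0.041 0.012]
0.037 784 [ 0.5645 -0.1064  0.0405] [ 0.5642 -0.1063  0.0407] [0.036 0.035 0.007]
```

Request:
drive_tool([
  {"delta_pos": [-15, -22, 0], "turn": -0.04, "claw": 1},
  {"delta_pos": [-25, -30, 0], "turn": -0.04, "claw": 1},
  {"delta_pos": [-25, -32, 0], "turn": -0.046, "claw": 1},
  {"delta_pos": [-25, -32, 0], "turn": 0, "claw": 1},
  {"delta_pos": [-25, -32, 0], "turn": 0, "claw": 1},
  {"delta_pos": [-12, -30, 0], "turn": 0, "claw": 1},
  {"delta_pos": [0, 0, 0], "turn": 0, "claw": 1},
  {"delta_pos": [0, 0, 0], "turn": 0, "claw": 1},
])

```text
time_s: 11.92
tcp_pos: [0.4491, 0.1397, 0.218]
ee_rot: [[0.943, -0.332, -0.0], [-0.332, -0.943, -0.0], [-0.0, 0.001, -1.0]]
wrist_force: [-0.5, 0.7, 0.9]
gripper_width: 0.999
gripper_force: 0.0
```

```bash
python3 - <<'E'
from h import *
d=cap('wrist'); s=monitor.sense(); print(s['time_s'],s['tcp_pos'],s['ee_rot'].round(4).tolist())
save(d['color'],'w3.png',1.4)
P=pts(d); hsv=cv2.cvtColor(d['color'],cv2.COLOR_RGB2HSV); c=d['color'].astype(int)
k=(np.hypot(P[...,0]-.567,P[...,1]-.134)<.16)&(P[...,2]>.021)&(P[...,2]<.035)
red=k&(c[...,0]>140)&(c[...,1]<130)&(hsv[...,1]>100); blk=k&(c.max(-1)<75)
for nm,mm in(('red',red),('blk',blk),('all',k)):
    nn,lab,st,ce=cv2.connectedComponentsWithStats(mm.astype(np.uint8))
    for i in range(1,nn):
        if st[i,4]>40:
            q=P[lab==i]; l=cv2.fitLine(q[:,:2].astype(np.float32),cv2.DIST_L2,0,.01,.01).ravel(); print(nm,st[i,4],ce[i].round(),q.mean(0).round(4),q.min(0).round(3),q.max(0).round(3),np.degrees(np.arctan(l[1]/l[0])).round(1))
E
```

```text
11.975 [0.44911817 0.13951949 0.21795971] [[0.9433, -0.3321, -0.0004], [-0.3321, -0.9433, -0.0003], [-0.0003, 0.0004, -1.0]]
blk 108 [274. 103.] [0.546  0.1091 0.0253] [0.51  0.095 0.021] [0.582 0.124 0.028] -21.9
blk 101 [231. 111.] [0.5541 0.1582 0.0247] [0.523 0.151 0.021] [0.586 0.165 0.028] -11.7
all 1771 [249.  96.] [0.5602 0.133  0.0254] [0.463 0.065 0.021] [0.666 0.168 0.03 ] -15.9
```

View pics/w3.png

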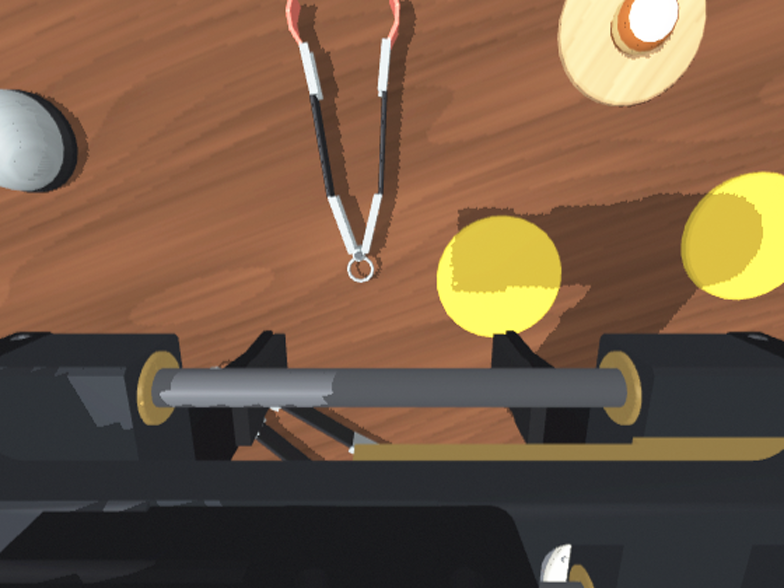

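The tongs run from the pin at (360,256) to the jaws at (292,15) and (398,15). The grips lie at (313..332, 95..195) and (384..381, 95..195). The coaster with the doughnut is at upper right. Refining the tongs pose from these pixels.

```bash
python3 - <<'E'
from h import *
d=load('wrist'); R=lambda u,v,h=.026: ray(d,u/1.4,v/1.4,h)[:2]
pin=R(360,256);gl=[R(313,95),R(332,195)];gr=[R(384,95),R(381,195)];j=(R(293,15)+R(398,15))/2
print('pin',pin,'grips',gl,gr,'jaws',j)
y=lambda a,b:np.degrees(np.arctan2(*(b-a)[::-1]))
g=(sum(gl)+sum(gr))/4; print('grip mid',g, 'yaws',y(pin,g),y(pin,j), np.linalg.norm(g-pin),np.linalg.norm(j-pin))
P=pts(d);k=(np.hypot(P[...,0]-.56,P[...,1]-.134)<.16)&(P[...,2]>.022)&(P[...,2]<.035)&(d['range_z']>.1)
q=P[k][:,:2]
# symmetric fit: for each yaw, bin along x', centre of min/max y'
for yaw in(-14,-15,-16,-17,-18):
    a=np.radians(yaw);ux=np.array([np.cos(a),np.sin(a)]);uy=np.array([-ux[1],ux[0]])
    s=(q-pin)@ux;t=(q-pin)@uy
    print(yaw,[((t[b].min()+t[b].max())*500).round(1) for x in np.arange(.04,.19,.02) for b in [abs(s-x)<.006] if b.sum()>3],[(np.ptp(t[b])*1e3).round(0) for x in np.arange(.04,.19,.02) for b in [abs(s-x)<.006] if b.sum()>3])
E
```

```text
pin [0.46661223 0.15850422] grips [array([0.59896198, 0.14881381]), array([0.52263995, 0.16263734])] [array([0.58047397, 0.09609009]), array([0.50908906, 0.12403309])] jaws [0.64210529 0.10498325]
grip mid [0.55279124 0.13289358] yaws -16.550869482881925 -16.96038855169087 0.08990398801620665 0.1834729082123512
-14 [np.float64(-0.7), np.float64(-1.1), np.float64(-2.3), np.float64(-3.4), np.float64(-3.8), np.float64(-5.1), np.float64(-6.8), np.float64(-6.9)] [np.float64(42.0), np.float64(49.0), np.float64(53.0), np.float64(57.0), np.float64(60.0), np.float64(63.0), np.float64(70.0), np.float64(84.0)]
-15 [np.float64(0.1), np.float64(0.0), np.float64(-0.8), np.float64(-1.6), np.float64(-1.7), np.float64(-2.5), np.float64(-3.9), np.float64(-3.7)] [np.float64(42.0), np.float64(49.0), np.float64(53.0), np.float64(57.0), np.float64(60.0), np.float64(63.0), np.float64(70.0), np.float64(84.0)]
-16 [np.float64(1.0), np.float64(1.2), np.float64(0.7), np.float64(0.8), np.float64(0.5), np.float64(0.0), np.float64(-0.1), np.float64(-0.4)] [np.float64(41.0), np.float64(49.0), np.float64(53.0), np.float64(56.0), np.float64(60.0), np.float64(63.0), np.float64(70.0), np.float64(84.0)]
-17 [np.float64(2.3), np.float64(2.4), np.float64(2.2), np.float64(2.7), np.float64(2.7), np.float64(2.6), np.float64(2.8), np.float64(2.8)] [np.float64(42.0), np.float64(49.0), np.float64(53.0), np.float64(56.0), np.float64(60.0), np.float64(63.0), np.float64(70.0), np.float64(84.0)]
-18 [np.float64(3.1), np.float64(3.5), np.float64(3.7), np.float64(4.5), np.float64(5.0), np.float64(5.1), np.float64(5.7), np.float64(6.4)] [np.float64(42.0), np.float64(49.0), np.float64(53.0), np.float64(56.0), np.float64(60.0), np.float64(63.0), np.float64(70.0), np.float64(85.0)]
```

Request:
drive_tool([
  {"delta_pos": [25, -8, 0], "turn": 0, "claw": 1},
  {"delta_pos": [30, -9, 0], "turn": 0, "claw": 1},
  {"delta_pos": [30, -8, 10], "turn": 0, "claw": 1},
  {"delta_pos": [15, -4.5, 25], "turn": -0.047, "claw": 1},
  {"delta_pos": [0, 0, 35], "turn": 0, "claw": 1},
  {"delta_pos": [0, 0, 35], "turn": 0, "claw": 1},
  {"delta_pos": [0, 0, 35], "turn": 0, "claw": 1},
  {"delta_pos": [0, 0, 30], "turn": 0, "claw": 1},
  {"delta_pos": [0, 0, 20], "turn": 0, "claw": 1},
  {"delta_pos": [0, 0, 12], "turn": 0, "claw": 1},
  {"delta_pos": [0, 0, 0], "turn": 0, "claw": 1},
  {"delta_pos": [0, 0, 0], "turn": 0, "claw": 1},
])

```text
time_s: 13.48
tcp_pos: [0.5539, 0.1354, 0.0169]
ee_rot: [[0.958, -0.286, 0.002], [-0.286, -0.958, 0.001], [0.001, -0.001, -1.0]]
wrist_force: [-0.2, -0.2, -0.4]
gripper_width: 0.995
gripper_force: 0.0
```

```bash
python3 - <<'E'
from h import *
s=monitor.sense(); print(s['tcp_pos'],np.degrees(np.arctan2(s['ee_rot'][1,0],s['ee_rot'][0,0])),s['wrist_force'])
d=cap('side'); save(d['color'][120:260,220:407],'s3.png',4)
E
```

```text
[0.5539194  0.13543468 0.01693567] -16.613893809680057 [-0.16643405 -0.20403378 -0.44538071]
```

View pics/s3.png

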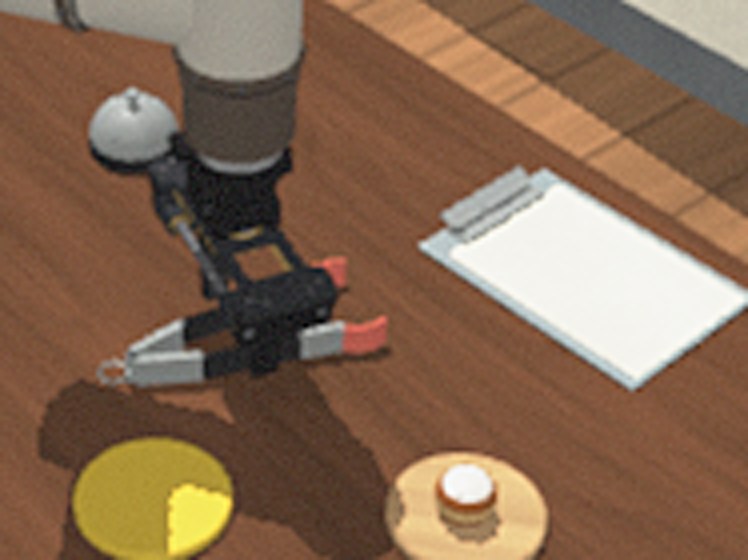

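The fingers straddle the grips at (265,330), clear of everything else. Going down 13 mm and squeezing partway.

Request:
drive_tool([
  {"delta_pos": [0, 0, 6], "turn": 0, "claw": 1},
  {"delta_pos": [0, 0, 5], "turn": 0, "claw": 1},
  {"delta_pos": [0, 0, 2], "turn": 0, "claw": 1},
  {"delta_pos": [0, 0, 0], "turn": 0, "claw": 0.8},
  {"delta_pos": [0, 0, 0], "turn": 0, "claw": 0.7},
  {"delta_pos": [0, 0, 0], "turn": 0, "claw": 0.65},
  {"delta_pos": [0, 0, 0], "turn": 0, "claw": 0.6},
  {"delta_pos": [0, 0, 0], "turn": 0, "claw": 0.57},
  {"delta_pos": [0, 0, 0], "turn": 0, "claw": 0.55},
  {"delta_pos": [0, 0, 0], "turn": 0, "claw": 0.55},
  {"delta_pos": [0, 0, 0], "turn": 0, "claw": 0.55},
])

```text
time_s: 14.9
tcp_pos: [0.5533, 0.1355, 0.0031]
ee_rot: [[0.958, -0.286, 0.0], [-0.286, -0.958, 0.0], [0.0, -0.0, -1.0]]
wrist_force: [0.4, -0.4, 1.1]
gripper_width: 0.551
gripper_force: 3.6
```

Request:
drive_tool([
  {"delta_pos": [0, 0, -3], "turn": 0, "claw": 0.55},
  {"delta_pos": [0, 0, -8], "turn": 0, "claw": 0.55},
  {"delta_pos": [0, 0, -14], "turn": 0, "claw": 0.55},
  {"delta_pos": [0, 0, -18], "turn": 0, "claw": 0.55},
  {"delta_pos": [0, 0, -20], "turn": 0, "claw": 0.55},
  {"delta_pos": [0, 0, -18], "turn": 0, "claw": 0.55},
  {"delta_pos": [0, 0, -12], "turn": 0, "claw": 0.55},
  {"delta_pos": [0, 0, -4], "turn": 0, "claw": 0.55},
  {"delta_pos": [0, 4, 0], "turn": 0, "claw": 0.55},
  {"delta_pos": [0, 10, 0], "turn": 0, "claw": 0.55},
  {"delta_pos": [-1, 16, 0], "turn": 0, "claw": 0.55},
  {"delta_pos": [-2, 22, 0], "turn": 0, "claw": 0.55},
])

```text
time_s: 16.4
tcp_pos: [0.5346, 0.0851, 0.0996]
ee_rot: [[0.958, -0.286, -0.001], [-0.286, -0.958, -0.0], [-0.001, 0.001, -1.0]]
wrist_force: [0.7, -0.2, -1.0]
gripper_width: 0.55
gripper_force: 3.2
```

Request:
drive_tool([
  {"delta_pos": [-2, 25, 0], "turn": 0, "claw": 0.55},
  {"delta_pos": [-2, 25, 0], "turn": 0, "claw": 0.55},
  {"delta_pos": [-1, 25, 0], "turn": 0, "claw": 0.55},
  {"delta_pos": [-1, 25, 0], "turn": 0, "claw": 0.55},
  {"delta_pos": [-1, 25, 0], "turn": 0, "claw": 0.55},
  {"delta_pos": [-1, 22, 0], "turn": 0, "claw": 0.55},
  {"delta_pos": [-1, 16, 0], "turn": 0, "claw": 0.55},
  {"delta_pos": [0, 10, 0], "turn": 0, "claw": 0.55},
  {"delta_pos": [0, 4, 0], "turn": 0, "claw": 0.55},
  {"delta_pos": [0, 0, 0], "turn": 0, "claw": 0.55},
  {"delta_pos": [0, 0, 0], "turn": 0, "claw": 0.55},
])

```text
time_s: 17.77
tcp_pos: [0.4765, -0.0802, 0.1]
ee_rot: [[0.958, -0.285, 0.0], [-0.285, -0.958, 0.0], [0.0, -0.0, -1.0]]
wrist_force: [1.2, 0.8, -0.8]
gripper_width: 0.55
gripper_force: 3.2
```

```bash
python3 - <<'E'
from h import *
d=cap('wrist'); s=monitor.sense(); print(s['time_s'],s['tcp_pos'],s['gripper_force'],s['gripper_width'])
save(d['color'],'w4.png',1.4)
t=s['tcp_pos'];R=s['ee_rot']
P=(pts(d)-t)@R; hsv=cv2.cvtColor(d['color'],cv2.COLOR_RGB2HSV)
red=((hsv[...,0]<12)|(hsv[...,0]>172))&(hsv[...,1]>110)&(hsv[...,2]>80)&(abs(P[...,2])<.045)&(P[...,0]<.14)&(P[...,0]>.04)
nn,lab,st,ce=cv2.connectedComponentsWithStats(red.astype(np.uint8))
for i in range(1,nn):
    if st[i,4]>60: q=P[lab==i]; print(st[i,4],ce[i].round(),(q.mean(0)*1e3).round(1),(np.percentile(q,2,0)*1e3).round(1),(np.percentile(q,98,0)*1e3).round(1))
print('doughnut in tool',((np.array([.5644,-.1064,.026])-t)@R*1e3).round(1))
W=pts(d); m=(np.hypot(W[...,0]-.5644,W[...,1]+.1064)<.025)&(W[...,2]>.036)&(W[...,2]<.048); q=W[m]
if m.sum(): print('doughnut top',m.sum(),((q.min(0)+q.max(0))/2).round(4))
E
```

```text
17.825 [ 0.47644735 -0.0801664   0.1000133 ] 3.2217301693231093 0.5501252052550311
904 [213.  73.] [ 97.6 -29.2 -11.5] [ 79.4 -31.2 -23.1] [110.7 -25.8   2. ]
923 [343.  74.] [ 97.2  31.8 -11.8] [ 79.1  28.1 -23.4] [110.5  33.7   1.8]
doughnut in tool [91.8  0.1 74. ]
doughnut top 2196 [ 0.5644 -0.1061  0.04  ]
```

View pics/w4.png

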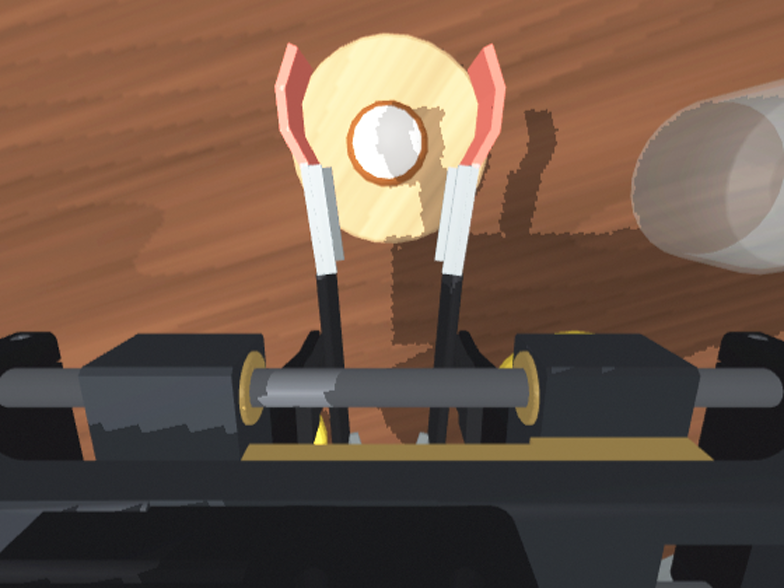

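The jaws sit at (290,105) and (490,105), centred around the doughnut at (388,143), about 3 mm too far ahead. Shifting back 3 mm, lowering, then squeezing.

Request:
drive_tool([
  {"delta_pos": [-3, -1, 3], "turn": 0, "claw": 0.55},
  {"delta_pos": [0, 0, 10], "turn": 0, "claw": 0.55},
  {"delta_pos": [0, 0, 15], "turn": 0, "claw": 0.55},
  {"delta_pos": [0, 0, 15], "turn": 0, "claw": 0.55},
  {"delta_pos": [0, 0, 12], "turn": 0, "claw": 0.55},
  {"delta_pos": [0, 0, 10], "turn": 0, "claw": 0.55},
  {"delta_pos": [0, 0, 9], "turn": 0, "claw": 0.55},
  {"delta_pos": [0, 0, 6], "turn": 0, "claw": 0.55},
  {"delta_pos": [0, 0, 3], "turn": 0, "claw": 0.55},
  {"delta_pos": [0, 0, 0], "turn": 0, "claw": 0.55},
  {"delta_pos": [0, 0, 0], "turn": 0, "claw": 0.55},
])

```text
time_s: 19.2
tcp_pos: [0.4739, -0.0787, 0.0173]
ee_rot: [[0.958, -0.286, 0.001], [-0.286, -0.958, 0.0], [0.001, -0.0, -1.0]]
wrist_force: [-0.2, -0.8, -0.9]
gripper_width: 0.554
gripper_force: 3.2
```

Request:
drive_tool([
  {"delta_pos": [0, 0, 0], "turn": 0, "claw": 0.52},
  {"delta_pos": [0, 0, 0], "turn": 0, "claw": 0.5},
  {"delta_pos": [0, 0, 0], "turn": 0, "claw": 0.48},
  {"delta_pos": [0, 0, 0], "turn": 0, "claw": 0.46},
  {"delta_pos": [0, 0, 0], "turn": 0, "claw": 0.44},
  {"delta_pos": [0, 0, 0], "turn": 0, "claw": 0.42},
  {"delta_pos": [0, 0, 0], "turn": 0, "claw": 0.4},
  {"delta_pos": [0, 0, 0], "turn": 0, "claw": 0.38},
  {"delta_pos": [0, 0, 0], "turn": 0, "claw": 0.36},
  {"delta_pos": [0, 0, 0], "turn": 0, "claw": 0.34},
  {"delta_pos": [0, 0, 0], "turn": 0, "claw": 0.34},
])

```text
time_s: 20.58
tcp_pos: [0.4737, -0.0788, 0.0171]
ee_rot: [[0.958, -0.286, 0.0], [-0.286, -0.958, 0.0], [0.0, -0.0, -1.0]]
wrist_force: [0.2, 0.7, -0.3]
gripper_width: 0.422
gripper_force: 30.0
```

```bash
python3 - <<'E'
from h import *
d=cap('wrist'); s=monitor.sense(); print(s['time_s'],s['tcp_pos'],s['gripper_force'],s['gripper_width'],s['wrist_force'])
save(d['color'],'w5.png',1.4)
E
```

```text
20.625 [ 0.47366237 -0.07877111  0.01706666] 29.99974180245772 0.4186418948916878 [ 0.57973804 -0.30437638 -1.28698543]
```

View pics/w5.png

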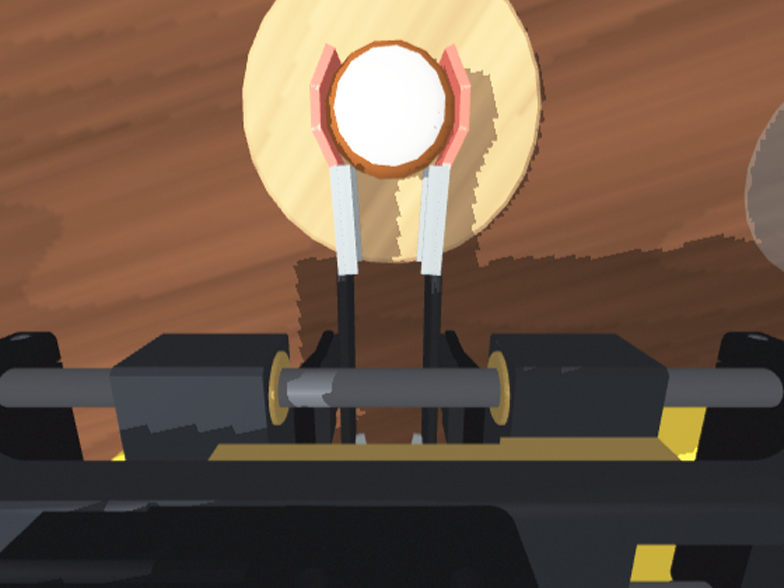

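The jaws at (318,105) and (460,105) hold the doughnut at (390,105) with 30 N on the grips. Lifting.

Request:
drive_tool([
  {"delta_pos": [0, 0, -2], "turn": 0, "claw": 0.34},
  {"delta_pos": [0, 0, -5], "turn": 0, "claw": 0.34},
  {"delta_pos": [0, 0, -10], "turn": 0, "claw": 0.34},
  {"delta_pos": [0, 0, -16], "turn": 0, "claw": 0.34},
  {"delta_pos": [0, 0, -20], "turn": 0, "claw": 0.34},
  {"delta_pos": [0, 0, -22], "turn": 0, "claw": 0.34},
  {"delta_pos": [0, 0, -22], "turn": 0, "claw": 0.34},
  {"delta_pos": [0, 0, -20], "turn": 0, "claw": 0.34},
  {"delta_pos": [0, 0, -15], "turn": 0, "claw": 0.34},
  {"delta_pos": [0, 0, -8], "turn": 0, "claw": 0.34},
  {"delta_pos": [0, 0, -3], "turn": 0, "claw": 0.34},
  {"delta_pos": [0, 0, 0], "turn": 0, "claw": 0.34},
])

```text
time_s: 22.12
tcp_pos: [0.4733, -0.0788, 0.1598]
ee_rot: [[0.958, -0.286, -0.001], [-0.286, -0.958, 0.0], [-0.001, 0.0, -1.0]]
wrist_force: [-0.3, 0.1, -2.5]
gripper_width: 0.418
gripper_force: 30.0
```

Request:
drive_tool([
  {"delta_pos": [0, 0, 0], "turn": 0, "claw": 0.34},
  {"delta_pos": [0, 0, 0], "turn": 0, "claw": 0.34},
  {"delta_pos": [0, 0, 0], "turn": 0, "claw": 0.34},
  {"delta_pos": [0, 0, 0], "turn": 0, "claw": 0.34},
])

```text
time_s: 22.62
tcp_pos: [0.4736, -0.0788, 0.1599]
ee_rot: [[0.958, -0.286, -0.0], [-0.286, -0.958, -0.0], [-0.0, 0.0, -1.0]]
wrist_force: [-0.2, 0.1, -1.5]
gripper_width: 0.42
gripper_force: 30.0
```

```bash
python3 - <<'E'
from h import *
d=cap('side'); s=monitor.sense(); print(s['time_s'],s['tcp_pos'],s['gripper_force'],s['gripper_width'],s['wrist_force'])
save(d['color'][110:360,200:533],'s4.png',2.4)
E
```

```text
22.675 [ 0.47361364 -0.07875557  0.15996075] 29.999663312919438 0.42181359910835037 [-0.6508816   0.32009955 -1.3913125 ]
```

View pics/s4.png

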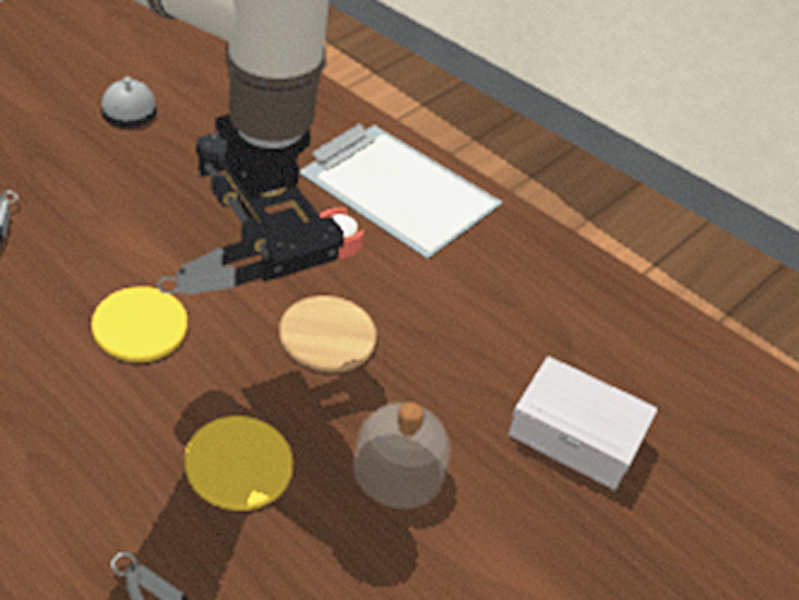

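The doughnut at (345,228) is held in the coral jaws about 15 cm above the desk. The coaster at (328,333) is empty and in place, and the dome at (402,460) stands upright on the desk.

```bash
python3 -c "
from station import ticket
print(ticket.finish_job())"
```

```text
the job is handed in; nothing more can be done
None
```

The dome stands upright on the bare desk, and the tongs hold the doughnut still about 15 cm above it; the job was handed in at about 23 s, and no verdict came back.

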